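Return microscope parts to their outlined pads

ROBOT

A 6-joint arm with a two-finger parallel gripper is mounted at the origin on the work surface. World frame = base frame: x ahead of the robot, y to its left, z up, the work surface at z = 0. Lengths are in m, angles in degrees, forces in N, time in s.
With the tool pointing down it reaches from about 0.4 to 0.825 m from the base axis. Payload 7 kg.
Tool frame: the origin (TCP) lies at the very end of the fingers, on their centre line; the grasp point (between the pads) lies 19 mm behind it (r.hold_point_z is the distance from the TCP to the grasp point, in m); x points along the fingers, y is the direction in which the jaws open and shut, and the axes are right-handed (so a half turn about x gives the same grasp; the last joint's range is limited). The gripper opens to 88 mm and grips with 3 to 60 N. Pads are 19 mm wide; open, the fingers measure 130 mm over their backs; the gripper's body (78 mm by 193 mm) begins 47 mm behind the grasp point.
Start: joints at [86.465, 20.546, 0.682, 0, -70.136, -16.507], TCP at [0.231, 0.634, 0.227] pointing down, gripper open.
Joint ranges: [-176.03, 176.03], [-82.01, 121.73], [-58.28, 71.71], [-173.87, 95.51], [-174.79, -0.11], [-173.66, 173.66]. Speed limits (degrees/s): [136.94, 136.94, 172.46, 180, 180, 180].

INTERFACE

Orientations are given as [roll, pitch, yaw] about the fixed x, y, z axes, in that order (R = Rz(yaw) Ry(pitch) Rx(roll)).
In Python, from plant import r gives the robot as it stands. The module is installed in compiled form; this text tells all that it offers.
- The arm moves only by the shell command python3 -m creep 'ROWS' [FORCE]. ROWS is JSON, a list of rows, each a list of 7 numbers: the turn, a rotation vector about the tool's x, y, z in rad, then the shift along the tool's x, y, z in cm, then the opening in per cent of the stroke, from 0 (shut) to 100 (fully open). In form: [[rx, ry, rz, x, y, z, fingers], ...]. A call has 1 to 8 rows; each row shifts and turns the commanded pose from where the row before left it, along the tool's axes as they then stand; what a row does not reach is not made up. A row lasts 1/10 s, in which the tool goes at most 50 mm and 8.59 degrees, less where a joint would pass 70% of its speed; a pose out of reach is approached as far as the arm can. A call is refused whole if a number of a shift passes 5 or a number of a turn 0.15, either way. A call with a gripper value outside its range is refused whole. The fingers move at their own pace and stop on an object; FORCE is the grip in N (left out, the last holds). Time passes only in rows, so rows that do not move let the fingers close. It gives the time, the measured TCP pose, the force and the opening at its end, in the units of the state.
- r.get_state(): the state, without advancing time (a new reading comes with each control period).
- r.capture(name): name is "scene" or "top" or "wrist"; returns (picture, depth): 384x512x3 uint8, blue, green, red; 384x512 float32, m along the optical axis (not along the pixel's ray), 0 where there is no reading.
- r.camera_info(name): a dict with "fovy" (degrees; the focal length in pixels is half the picture's height over the tangent of half this angle, whatever the lens; pixels are square), "cx", "cy" (the principal point, pixels), "dist_coeffs" ([k1, k2, p1, p2, k3] as OpenCV has them; the pictures are not rectified), "camera_from_world" (4x4, takes a point from world to camera coordinates). Camera axes: x right, y down, z forward; pixel columns grow to the right and rows downward; lengths in m; the calibration is good to about 2 mm. A picture is of the moment at which its call begins: read the wrist's pose just before it. camera_info takes no time and is no camera call; for the wrist camera it gives the pose at the moment of the call.
- r.close_job(): hands the job in, once; it reports no verdict.
Trained networks look in the newest picture that a camera, given by its name, has taken for a name from the list of things; names that differ only in an ending like _2 or _b are one class to them, and where a whole thing is asked for, a point or a joint stands for the part that bears it (a point fixed in the world has none). Each returns a list of dicts, best first, with "score" (0 to 1); they miss things now and then, are a little off and sometimes report something else, mostly with a low value. They report only what shows in the picture. A call takes as long as a camera call. They do not tell look-alikes from the thing itself.
- r.look_for(query, camera): "rect" ([left, top, right, bottom] in pixels, round what is visible of it).
- r.masks_of(query, camera): "pixels" (384x512 bool, what is visible of it) and "rect" ([left, top, right, bottom] in pixels, round what is visible of it).
The state is a dict: "time_s": time; "joints": joint angles; "qd": joint speeds; "joint_torque": joint torques, N m; "tcp_pos": TCP position; "eef_rot": TCP orientation; "contact_force": force on the tool from outside, world axes, zero at the start; "moment": the same for the moment, N m; "gripper_width": finger opening in m.
Only numpy, scipy, OpenCV 4.12 (cv2) and the standard library are available. Lean on these libraries where they do the work, as an engineer would, in place of code of your own. Each camera call takes 0.05 s, during which the arm holds its last target. There are 200 camera calls.

TASK

The four cleaned microscope parts have to go back on the black pads: set each part upright in the middle of the pad whose white outline has the shape and size of its foot, with the square and the long part turned to line up with their outlines. Set them down rather than dropping them, and leave the oil bottle and the petri dish standing where they are.

Things in the scene. Friction and masses are not known exactly. Their poses are not given: they have to be found in the camera images.
- objective: Small round lens barrel (objective), steel with black bands, standing nose up. Straight barrel of diameter 34 mm up to 38 mm height, then tapering to a 16 mm nose at 58 mm. About 0.15 kg. Origin: centre of its underside; z up along its axis. Any yaw.
- condenser: Big round black lens (condenser) with a steel band. Straight wall of diameter 60 mm up to 32 mm height, then a narrower lens on top (40 mm, then 34 mm across) to 42 mm. About 0.22 kg. Origin: centre of its underside; z up. Any yaw.
- filter_cube: Black block (filter cube), 40 x 40 mm in plan and 36 mm high, with a round glass window on top and one on its -x side. About 0.10 kg. Origin: centre of its underside; x and y along its plan edges, z up. Goes on the square outline in any of its four quarter turns.
- slider_bar: Aluminium bar (filter slider) lying flat, 76 mm long (x) by 24 mm wide (y) by 18 mm high, with two small round windows on top. About 0.09 kg. Origin: centre of its underside; z up. Either end may lead.
- pad_small_circle: Fixed black rubber pad, 100 x 100 mm, 8 mm thick, with a small white circle on it (inner diameter 38 mm, line 4 mm wide) for the small round objective. Origin: centre of its underside, straight below the middle of the outline; the top face that parts stand on is 8 mm above.
- pad_large_circle: Fixed black rubber pad, 100 x 100 mm, 8 mm thick, with a large white circle (inner diameter 64 mm, line 4 mm wide) for the big round condenser. Origin: centre of its underside, straight below the middle of the outline; top face 8 mm above.
- pad_square: Fixed black rubber pad, 100 x 100 mm, 8 mm thick, with a white square outline (inner side 44 mm, line 4 mm wide) for the filter cube. Origin: centre of its underside, straight below the middle of the outline; x and y along the outline's sides; top face 8 mm above.
- pad_long: Fixed black rubber pad, 100 x 100 mm, 8 mm thick, with a long white rectangle (inner 80 mm along x, 28 mm along y, line 4 mm wide) for the slider bar. Origin: centre of its underside, straight below the middle of the outline; x along the outline's long side; top face 8 mm above.
- oil_bottle: Bystander, loose: little amber bottle with a black cap, diameter 28 mm, 55 mm high, standing among the parts and pads. Origin: centre of its underside; z up. Leave it standing in place.
- petri_dish: Bystander, loose: closed round white dish with a tan top and green spots, diameter 59 mm, 15 mm high, lying among the parts and pads. Origin: centre of its underside; z up. Leave it in place. (Also among the parts lies a flat stack of glass slides, 50 x 26 x 4 mm, fixed, in no one's way; the parts, pads and these three lie in mixed order, the only other thing near is a pipette-tip box, 67 mm high, fixed at the left edge, x 0.44, y 0.56 m.)
Not all that is in view belongs to the job. What is shaped like the objective but yellow is not meant.

How it is judged:
By the outcome, as a careful person would: the job done as asked, in the order asked, and still so for the second after the job is handed in, with the robot touching nothing.
It also fails if it takes over 102 s, if anything falls off the work surface, if the arm or the gripper's body presses on something with over 40 N, if the wrist force passes 120 N, or if a joint passes its speed limit or range.

## Working session

There is one attempt and no reset: what is moved stays moved. The work goes in short steps, Python scripts to look and compute and a shell command to move; the robot and the scene stay as the last step left them, time stands still between calls to the robot, and variables do not carry over. Pictures are saved under pics/ and viewed, about 12 in all and at most 16, crops included, and the job is handed in when it is done.

```bash
mkdir -p pics; python3 - <<'E'
from plant import r
import cv2
print(r.get_state())
for n in("scene","top","wrist"):
    i=r.camera_info(n);print(n,i)
    p,d=r.capture(n);cv2.imwrite(f"pics/{n}0.png",p)
    import numpy as np;np.savez(f"{n}0.npz",p=p,d=d,T=i["camera_from_world"])
E
```

```text
{'time_s': 0.0, 'joints': array([ 8.64648087e+01,  2.05923062e+01,  6.31834428e-01, -2.01825006e-02,
       -7.01340038e+01, -1.65067073e+01]), 'qd': array([-0.0299502 , -0.10125682,  0.03733185, -0.01684521,  0.03973264,
        0.0773965 ]), 'joint_torque': array([ 2.01142997e-03, -5.82726932e+01,  2.93052131e+01,  6.99669465e+00,
        7.07954750e-03, -1.52750772e-04]), 'tcp_pos': array([0.23118636, 0.63364713, 0.22559791]), 'eef_rot': array([  95.15317876,   89.9036376 , -104.89559393]), 'contact_force': array([-0.06976787, -1.08216022, -0.36121309]), 'moment': array([-0.02739524,  0.01135531, -0.02942626]), 'gripper_width': 0.087271773198269}
scene {'fovy': 46.04345947945393, 'cx': 257.25117711977754, 'cy': 181.1637294606678, 'dist_coeffs': array([-0.11514982,  0.        ,  0.        ,  0.        ,  0.        ]), 'camera_from_world': array([[-3.79274074e-01,  9.25283746e-01,  1.07979309e-03,
         2.09303313e-01],
       [ 6.33097282e-01,  2.60357460e-01, -7.28973131e-01,
        -3.09849841e-01],
       [-6.74788121e-01, -2.75796995e-01, -6.84541459e-01,
         1.5224347
[... 274 characters left out ...]
from_world': array([[-0.02639305, -0.99951641, -0.01644269,  0.00934979],
       [-0.99735277,  0.02744366, -0.0673372 ,  0.53000863],
       [ 0.06775588,  0.01462193, -0.99759478,  1.03558548],
       [ 0.        ,  0.        ,  0.        ,  1.        ]])}
wrist {'fovy': 70.53181762229687, 'cx': 255.35172595625235, 'cy': 186.43217979024192, 'dist_coeffs': array([-0.03393124,  0.        ,  0.        ,  0.        ,  0.        ]), 'camera_from_world': array([[-0.34413893, -0.93891813,  0.00106816,  0.67430328],
       [-0.90448258,  0.33182222,  0.26796508, -0.03394597],
       [-0.25195171,  0.09125108, -0.96342803,  0.38914775],
       [ 0.        ,  0.        ,  0.        ,  1.        ]])}
```

View pics/top0.png

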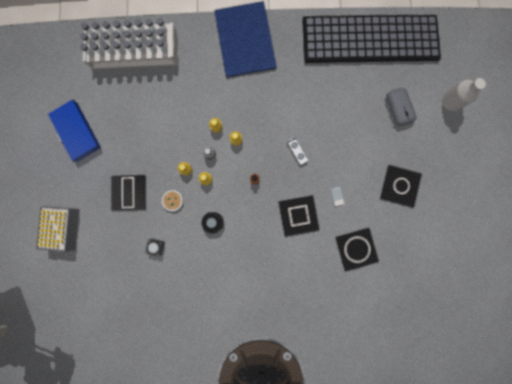

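View pics/scene0.png

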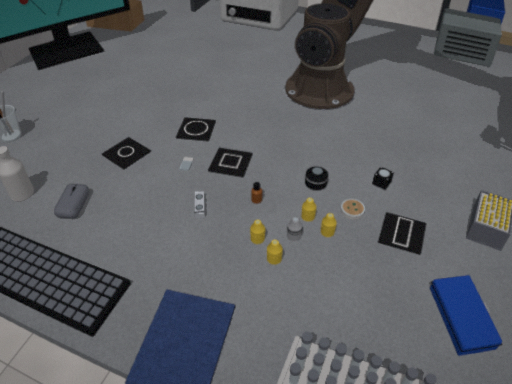

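The top view shows the steel objective at (210,154), with four yellow look-alikes round it at (216,125), (236,138), (185,169) and (205,178). The condenser is at (212,222), the cube at (156,247) and the bar at (298,152). Pads: square (299,215), large circle (357,249), small circle (401,186), long (128,192). The scene view agrees: the steel one is at (295,228), and only it fits "steel with black bands".

```bash
cat > h.py <<'E'
from plant import r
import numpy as np, cv2
from scipy.spatial.transform import Rotation as Ro
def cam(n):
    i=r.camera_info(n); f=192/np.tan(np.radians(i["fovy"]/2))
    return np.array([[f,0,i["cx"]],[0,f,i["cy"]],[0,0,1]]),np.array(i["dist_coeffs"]),np.array(i["camera_from_world"])
def rays(uv,c):
    K,D,T=c; n=cv2.undistortPoints(np.asarray(uv,float).reshape(-1,1,2),K,D)[:,0]
    return np.c_[n,np.ones(len(n))]@T[:3,:3], -T[:3,:3].T@T[:3,3]
def at_z(uv,z,c):
    d,o=rays(uv,c); return o+d*((z-o[2])/d[:,2])[:,None]
def at_d(uv,dep,c):
    d,o=rays(uv,c); return o+d*np.asarray(dep)[:,None]
def tri(uv1,c1,uv2,c2):   # midpoint of two rays, and gap
    (d1,),o1=rays([uv1],c1);(d2,),o2=rays([uv2],c2)
    s=np.linalg.lstsq(np.c_[d1,-d2],o2-o1,rcond=None)[0]
    a,b=o1+s[0]*d1,o2+s[1]*d2; return (a+b)/2,np.linalg.norm(a-b)
def pose():
    s=r.get_state(); R=Ro.from_euler('xyz',s["eef_rot"],degrees=True).as_matrix(); return s,np.array(s["tcp_pos"]),R
def togo(xyz,jaw=None,name=''):
    """shift still to go in tool axes (cm) from measured pose, rotation vector (rad) to vertical tool, jaw at yaw jaw deg (mod 180)"""
    s,p,R=pose(); d=np.asarray(xyz)-p
    y=R[:,1]; cur=np.degrees(np.arctan2(y[1],y[0]))
    if jaw is None: jaw=cur
    j=cur+((jaw-cur+90)%180-90); a=np.radians(j)
    Y=np.array([np.cos(a),np.sin(a),0]);X=np.array([0,0,-1.]);G=np.c_[X,Y,np.cross(X,Y)]
    rv=Ro.from_matrix(R.T@G).as_rotvec()
    print(name,"t",round(s["time_s"],2),"jaw",round(cur,1),"->",round(j,1),"rotvec",rv.round(3),"shift now-axes",(R.T@d*100).round(2),"shift new-axes",(G.T@d*100).round(2),"J6",s["joints"][5].round(1),"tcp",p.round(4),"F",np.round(s["contact_force"],1),"w",round(s["gripper_width"],4))
E
python3 - <<'E'
from h import *
c={n:cam(n) for n in("top","scene")}
T={"objective":(210,154),"condenser":(212,222),"filter_cube":(156,247),"slider_bar":(298,152),"pad_square":(299,215),"pad_large_circle":(357,249),"pad_small_circle":(401,186),"pad_long":(128,192),"oil_bottle":(254,180),"petri_dish":(172,201)}
S={"objective":(295,228),"condenser":(316,178),"filter_cube":(383,178),"slider_bar":(200,203),"pad_square":(231,161),"pad_large_circle":(196,129),"pad_small_circle":(126,152),"pad_long":(403,232),"oil_bottle":(257,193),"petri_dish":(353,208)}
d=np.load("top0.npz")["d"]
for k in T:
    u,v=T[k]; print(k,"tri",*[x.round(3) for x in tri(T[k],c["top"],S[k],c["scene"])],"depth",at_d([T[k]],[d[v,u]],c["top"])[0].round(3))
E
```

```text
objective tri [0.637 0.126 0.025] 0.005 depth [0.634 0.121 0.051]
condenser tri [0.449 0.123 0.02 ] 0.0 depth [0.449 0.12  0.042]
filter_cube tri [0.382 0.284 0.019] 0.005 depth [0.384 0.276 0.037]
slider_bar tri [ 0.638 -0.121  0.012] 0.004 depth [ 0.637 -0.121  0.024]
pad_square tri [ 0.461 -0.118  0.009] 0.004 depth [ 0.462 -0.119  0.01 ]
pad_large_circle tri [ 0.362 -0.278  0.005] 0.002 depth [ 0.363 -0.278  0.01 ]
pad_small_circle tri [ 0.535 -0.411  0.007] 0.001 depth [ 0.535 -0.41   0.011]
pad_long tri [0.539 0.365 0.008] 0.003 depth [0.539 0.363 0.008]
oil_bottle tri [0.562 0.003 0.023] 0.0 depth [0.558 0.002 0.058]
petri_dish tri [0.51  0.237 0.012] 0.002 depth [0.51  0.235 0.015]
```

```bash
python3 - <<'E'
from h import *
K,D,T=cam("wrist");s,p,R=pose()
print("cam pos in tool",(R.T@(-T[:3,:3].T@T[:3,3]-p)).round(4),"axis in tool",(R.T@T[2,:3]).round(3),"camx in tool",(R.T@T[0,:3]).round(3)); print(R.round(3))
im=cv2.imread("pics/top0.png"); c=cam("top")
# yellow neighbours and rough yaws
for q in[(216,125),(236,138),(185,169),(205,178)]: print("yellow",at_z([q],.03,c)[0].round(3))
hsv=cv2.cvtColor(im,cv2.COLOR_BGR2HSV)
g=im.max(2)
for n,(u,v),z,mk in[("cube",(156,247),.036,g<45),("bar",(298,152),.018,g>150),("padsq",(299,215),.008,g<60),("padlong",(128,192),.008,g<60)]:
    w=np.zeros_like(g);w[v-26:v+26,u-26:u+26]=mk[v-26:v+26,u-26:u+26]
    P=at_z(np.argwhere(w)[:,::-1],z,c)[:,:2]
    print(n,cv2.minAreaRect((P*1000).astype(np.float32)))
togo((.384,.276,.25))
E
```

```text
cam pos in tool [-0.1576  0.0002 -0.0726] axis in tool [ 0.963 -0.001  0.268] camx in tool [0.    1.    0.001]
[[-0.    -0.343 -0.939]
 [-0.001 -0.939  0.343]
 [-1.     0.001 -0.   ]]
yellow [0.719 0.105 0.03 ]
yellow [0.68 0.05 0.03]
yellow [0.597 0.194 0.03 ]
yellow [0.571 0.138 0.03 ]Traceback (most recent call last):
  File "<stdin>", line 11, in <module>
  File "h.py", line 11, in at_z
    d,o=rays(uv,c); return o+d*((z-o[2])/d[:,2])[:,None]
        ~~~~^^^^^^
  File "h.py", line 8, in rays
    K,D,T=c; n=cv2.undistortPoints(np.asarray(uv,float).reshape(-1,1,2),K,D)[:,0]
               ~~~~~~~~~~~~~~~~~~~^^^^^^^^^^^^^^^^^^^^^^^^^^^^^^^^^^^^^^^^^^
cv2.error: OpenCV(4.12.0) /io/opencv/modules/calib3d/src/undistort.dispatch.cpp:347: error: (-215:Assertion failed) CV_IS_MAT(_src) && CV_IS_MAT(_dst) && (_src->rows == 1 || _src->cols == 1) && (_dst->rows == 1 || _dst->cols == 1) && _src->cols + _src->rows - 1 == _dst->rows + _dst->cols - 1 && (CV_MAT_TYPE(_src->type) == CV_32FC2 || CV_MAT_TYPE(_src->type) == CV_64FC2) && (CV_MAT_TYPE(_dst->type) == CV_32FC2 || CV_MAT_TYPE(_dst->type) == CV_64FC2) in function 'cvUndistortPointsInternal'
```

View pics/wrist0.png

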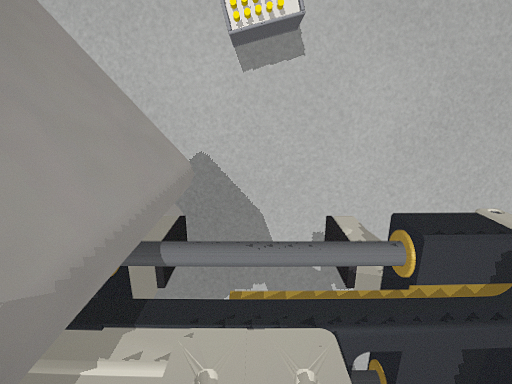

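```bash
sed -i 's/np.asarray(uv,float).reshape/np.array(uv,float,order="C").reshape/' h.py; python3 - <<'E'
from h import *
im=cv2.imread("pics/top0.png"); c=cam("top")
g=im.max(2)
for n,(u,v),z,mk,b in[("cube",(156,247),.036,g<45,14),("bar",(298,152),.018,g>150,20),("padsq",(299,215),.008,g<60,26),("padlong",(128,192),.008,g<60,26)]:
    w=np.zeros_like(g);w[v-b:v+b,u-b:u+b]=mk[v-b:v+b,u-b:u+b]
    P=at_z(np.ascontiguousarray(np.argwhere(w)[:,::-1]),z,c)[:,:2]
    print(n,cv2.minAreaRect((P*1000).astype(np.float32)))
togo((.384,.276,.20),jaw=80)
E
```

```text
Traceback (most recent call last):
  File "h.py", line 11, in at_z
    d,o=rays(uv,c); return o+d*((z-o[2])/d[:,2])[:,None]
        ~~~~^^^^^^
  File "h.py", line 8, in rays
    K,D,T=c; n=cv2.undistortPoints(np.array(uv,float,order="C").reshape(-1,1,2),K,D)[:,0]
               ~~~~~~~~~~~~~~~~~~~^^^^^^^^^^^^^^^^^^^^^^^^^^^^^^^^^^^^^^^^^^^^^^^^^^
cv2.error: OpenCV(4.12.0) /io/opencv/modules/calib3d/src/undistort.dispatch.cpp:347: error: (-215:Assertion failed) CV_IS_MAT(_src) && CV_IS_MAT(_dst) && (_src->rows == 1 || _src->cols == 1) && (_dst->rows == 1 || _dst->cols == 1) && _src->cols + _src->rows - 1 == _dst->rows + _dst->cols - 1 && (CV_MAT_TYPE(_src->type) == CV_32FC2 || CV_MAT_TYPE(_src->type) == CV_64FC2) && (CV_MAT_TYPE(_dst->type) == CV_32FC2 || CV_MAT_TYPE(_dst->type) == CV_64FC2) in function 'cvUndistortPointsInternal'
```

```bash
python3 -m creep '[[0,0,0,0.33,2.84,-3.16,100],[0,0,0,0.33,2.84,-3.16,100],[0,0,0,0.33,2.84,-3.16,100],[0,0,0,0.33,2.84,-3.16,100],[0,0,0,0.33,2.84,-3.16,100],[0,0,0,0.33,2.84,-3.16,100],[0,0,0,0.33,2.84,-3.16,100],[0,0,0,0.33,2.84,-3.16,100]]' 15; python3 -m creep '[[0,0,0,0,0,0,100],[0,0,0,0,0,0,100]]'
python3 - <<'E'
from h import *
c=cam("wrist");p,d=r.capture("wrist");cv2.imwrite("pics/w1.png",p);np.savez("w1.npz",d=d,T=c[2])
togo((.46-.13,-.2,.2))
E
```

```text
time_s: 0.95
tcp_pos: [0.3913, 0.3323, 0.2001]
eef_rot: [-57.9, 90.0, 102.0]
contact_force: [2.3, 0.2, 0.6]
gripper_width: 0.0874
time_s: 1.15
tcp_pos: [0.3914, 0.3331, 0.2003]
eef_rot: [-101.1, 90.0, 58.8]
contact_force: [-0.2, 0.7, -0.9]
gripper_width: 0.0874
 t 1.2 jaw -110.1 -> -110.1 rotvec [-0. -0.  0.] shift now-axes [ 1.000e-02  5.225e+01 -1.260e+01] shift new-axes [ 3.000e-02  5.225e+01 -1.260e+01] J6 7.5 tcp [0.3911 0.334  0.2003] F [-1.4  0.1 -0.5] w 0.0878
```

View pics/w1.png

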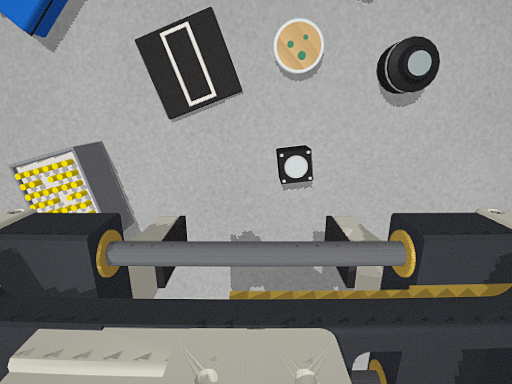

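View w1: cube at (295,165), long pad at (188,62), condenser at (408,65), petri dish (299,45), tip box lower left.

```bash
cat >> h.py <<'E'
def rect_of(P):
    (x,y),(w,h),a=cv2.minAreaRect((P*1000).astype(np.float32)); return f"c=({x:.1f},{y:.1f}) size {w:.1f}x{h:.1f} ang {a:.1f} (w-side dir mod 180)"
def world(d,c):
    vv,uu=np.mgrid[0:384,0:512]; W=at_d(np.c_[uu.ravel(),vv.ravel()],d.ravel(),c).reshape(384,512,3); W[d<=0]=9; return W
def part(W,xy,lo,hi,rad,name):
    m=(np.hypot(W[...,0]-xy[0],W[...,1]-xy[1])<rad)&(W[...,2]>lo)&(W[...,2]<hi)
    n,l,s,_=cv2.connectedComponentsWithStats(m.astype(np.uint8)); 
    if n<2: print(name,"none"); return
    P=W[l==1+s[1:,4].argmax()]; z=np.median(P[:,2])
    (x,y),q=cv2.minEnclosingCircle((P[:,:2]*1000).astype(np.float32))
    print(name,"n",len(P),"z",z.round(4),"rect",rect_of(P[:,:2]),f"circ ({x:.1f},{y:.1f}) r {q:.1f}","mean",(P[:,:2].mean(0)*1000).round(1))
def outline(p,c,W,xy,name,z=.008):
    m=(np.hypot(W[...,0]-xy[0],W[...,1]-xy[1])<.062)&(p.min(2)>150)
    pad=(np.hypot(W[...,0]-xy[0],W[...,1]-xy[1])<.075)&(p.max(2)<90); hull=np.zeros(m.shape,np.uint8)
    n,l,s,_=cv2.connectedComponentsWithStats(pad.astype(np.uint8)); k=1+s[1:,4].argmax()
    cv2.fillConvexPoly(hull,cv2.convexHull(np.argwhere(l==k)[:,::-1].astype(np.int32)),1)
    m&=cv2.erode(hull,np.ones((3,3)))>0
    n,l,s,_=cv2.connectedComponentsWithStats(m.astype(np.uint8),connectivity=8); l=(l==1+s[1:,4].argmax())
    P=at_z(np.argwhere(l)[:,::-1],z,c)[:,:2]; (x,y),q=cv2.minEnclosingCircle((P*1000).astype(np.float32))
    H=at_z(np.argwhere(hull>0)[:,::-1],z,c)[:,:2]
    print(name,"zdepth",np.median(W[l][:,2]).round(4),"outline",rect_of(P),f"circ ({x:.1f},{y:.1f}) r {q:.1f}","mean",(P.mean(0)*1000).round(1),"| pad",rect_of(H))
def shot(fn=None):
    c=cam("wrist");p,d=r.capture("wrist")
    if fn: cv2.imwrite(f"pics/{fn}.png",p)
    return p,d,c,world(d,c)
E
python3 - <<'E'
from h import *
z=np.load("w1.npz");K,D,_=cam("wrist");c=(K,D,z["T"]);p=cv2.imread("pics/w1.png");W=world(z["d"],c)
part(W,(.384,.276),.030,.045,.05,"cube")
part(W,(.449,.123),.035,.05,.05,"condtop"); part(W,(.449,.123),.029,.034,.05,"condring")
part(W,(.51,.235),.01,.025,.05,"petri")
outline(p,c,W,(.539,.364),"long")
E
```

```text
cube n 1087 z 0.0356 rect c=(382.2,284.2) size 40.4x40.0 ang 76.4 (w-side dir mod 180) circ (382.2,284.5) r 27.4 mean [383.1 284.4]
condtop n 1025 z 0.0414 rect c=(447.0,123.5) size 37.8x38.4 ang 75.6 (w-side dir mod 180) circ (446.7,124.0) r 20.3 mean [447.1 125. ]
condring n 1171 z 0.0323 rect c=(446.8,122.8) size 59.3x58.5 ang 31.9 (w-side dir mod 180) circ (447.0,122.0) r 30.5 mean [447.7 125.8]
petri n 2179 z 0.0141 rect c=(511.6,235.3) size 57.5x58.4 ang 70.4 (w-side dir mod 180) circ (511.6,235.0) r 30.0 mean [511.9 235.4]
long zdepth 0.0078 outline c=(537.9,364.9) size 36.7x88.4 ang 89.9 (w-side dir mod 180) circ (538.0,365.6) r 46.8 mean [539.3 364.5] | pad c=(537.1,364.3) size 100.2x100.0 ang 0.0 (w-side dir mod 180)
```

```bash
python3 -c "
from h import *
togo((.3822,.2842,.008),76.4)"
```

```text
t 1.2 jaw -110.1 -> -103.6 rotvec [-0.113 -0.     0.   ] shift now-axes [19.23  4.99 -0.87] shift new-axes [19.23  5.05 -0.3 ] J6 7.5 tcp [0.3911 0.334  0.2003] F [-1.4  0.1 -0.5] w 0.0878
```

```bash
python3 -m creep '[[-0.113,0,0,0,0,0,100],[0,0,0,3,2.55,-0.15,100],[0,0,0,3,2.5,-0.15,100],[0,0,0,4,0,0,100],[0,0,0,4,0,0,100],[0,0,0,3,0,0,100],[0,0,0,1.5,0,0,100],[0,0,0,0.7,0,0,100]]' 15; python3 -m creep '[[0,0,0,0,0,0,100],[0,0,0,0,0,0,30],[0,0,0,0,0,0,30],[0,0,0,0,0,0,30],[0,0,0,0,0,0,30],[0,0,0,0,0,0,30],[0,0,0,0,0,0,30]]' 15; python3 -c "
from h import *
togo((.3822,.2842,.008),76.4)"
```

```text
time_s: 2.0
tcp_pos: [0.3812, 0.2845, 0.0064]
eef_rot: [72.8, 89.8, -120.7]
contact_force: [-0.4, 0.5, 0.5]
gripper_width: 0.0875
time_s: 2.7
tcp_pos: [0.3821, 0.2843, 0.0084]
eef_rot: [-103.3, 90.0, 63.1]
contact_force: [-0.7, -0.6, -0.3]
gripper_width: 0.0452
 t 2.7 jaw -103.6 -> -103.6 rotvec [ 0. -0.  0.] shift now-axes [ 0.04  0.   -0.01] shift new-axes [ 0.04  0.   -0.01] J6 16.0 tcp [0.3821 0.2843 0.0084] F [-0.7 -0.6 -0.3] w 0.0452
```

```bash
python3 -m creep '[[0,0,0,0,0,0,0],[0,0,0,0,0,0,0],[0,0,0,0,0,0,0],[0,0,0,-1,0,0,0],[0,0,0,-4.5,0,0,0],[0,0,0,-4.5,0,0,0],[0,0,0,-4.5,0,0,0],[0,0,0,-4.5,0,0,0]]' 15; python3 -m creep '[[0,0,0,0,4,-1.46,0],[0,0,0,0,4,-1.46,0],[0,0,0,0,4,-1.46,0],[0,0,0,0,4,-1.46,0],[0,0,0,0,4,-1.46,0],[0,0,0,0,4,-1.46,0],[0,0,0,0,4,-1.46,0],[0,0,0,0,4,-1.46,0]]';  python3 -m creep '[[0,0,0,0,4,-1.46,0],[0,0,0,0,4,-1.46,0],[0,0,0,0,0,0,0],[0,0,0,0,0,0,0]]'; python3 - <<'E'
from h import *
p,d,c,W=shot("w2")
outline(p,c,W,(.461,-.118),"sq");outline(p,c,W,(.362,-.278),"large");outline(p,c,W,(.535,-.41),"small")
part(W,(.638,-.121),.012,.025,.06,"bar")
togo((.461,-.118,.05))
E
```

```text
time_s: 3.5
tcp_pos: [0.3816, 0.2836, 0.2007]
eef_rot: [-89.7, 90.0, 76.7]
contact_force: [0.2, 1.6, -1.3]
gripper_width: 0.0399
time_s: 4.3
tcp_pos: [0.4201, -0.0559, 0.199]
eef_rot: [-141.3, 89.9, 25.1]
contact_force: [1.2, 0.9, -0.1]
gripper_width: 0.04
time_s: 4.7
tcp_pos: [0.4295, -0.14, 0.1983]
eef_rot: [-2.1, 90.0, 164.1]
contact_force: [0.1, 0.1, -0.7]
gripper_width: 0.0401
sq zdepth 0.3128 outline c=(158.2,79.9) size 598.6x118.9 ang 76.8 (w-side dir mod 180) circ (111.7,90.9) r 299.5 mean [163.4  71.6] | pad c=(232.3,-24.8) size 782.0x316.3 ang 76.8 (w-side dir mod 180)
large zdepth 0.0077 outline c=(365.9,-278.8) size 72.5x61.5 ang 76.0 (w-side dir mod 180) circ (361.4,-277.8) r 36.3 mean [ 369.8 -278.7] | pad c=(362.4,-276.6) size 100.4x99.8 ang 14.0 (w-side dir mod 180)
small zdepth 0.0078 outline c=(535.1,-411.0) size 46.2x45.7 ang 54.7 (w-side dir mod 180) circ (535.2,-410.9) r 23.3 mean [ 535.7 -410.5] | pad c=(528.3,-406.3) size 102.6x86.8 ang 73.7 (w-side dir mod 180)
bar n 588 z 0.0176 rect c=(624.2,-129.3) size 38.1x24.4 ang 29.2 (w-side dir mod 180) circ (623.5,-128.0) r 21.8 mean [ 618.9 -130. ]
 t 4.75 jaw -103.7 -> -103.7 rotvec [0. 0. 0.] shift now-axes [14.83 -2.79 -2.55] shift new-axes [14.83 -2.79 -2.55] J6 69.2 tcp [ 0.4297 -0.1391  0.1983] F [ 0.  -0.4 -1.6] w 0.0399
```

View pics/w2.png

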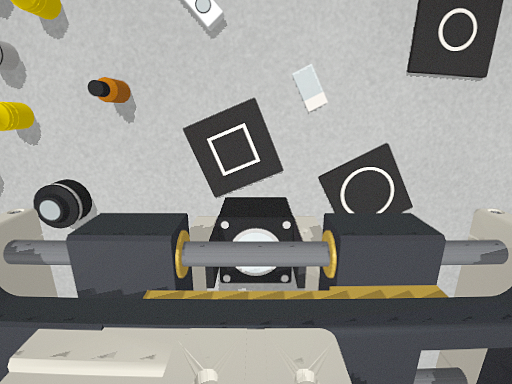

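```bash
sed -i 's/(p.max(2)<90); hull/(p.max(2)<90)\&(abs(W[...,2]-.008)<.012); hull/; s/(p.min(2)>150)$/(p.min(2)>150)\&(abs(W[...,2]-.008)<.012)/' h.py; python3 - <<'E'
from h import *
p,d,c,W=shot()
outline(p,c,W,(.461,-.118),"sq");outline(p,c,W,(.362,-.278),"large")
E
```

```text
sq zdepth 0.0078 outline c=(460.1,-118.5) size 52.7x52.7 ang 8.5 (w-side dir mod 180) circ (460.1,-118.6) r 36.3 mean [ 461.  -118.9] | pad c=(460.3,-118.7) size 99.5x99.3 ang 8.6 (w-side dir mod 180)
large zdepth 0.0077 outline c=(366.1,-279.1) size 72.7x61.5 ang 76.1 (w-side dir mod 180) circ (361.8,-278.1) r 36.4 mean [ 370.3 -279.3] | pad c=(362.4,-276.7) size 100.4x99.9 ang 14.1 (w-side dir mod 180)
```

```bash
python3 -c "
from h import *
togo((.4602,-.1186,.0165),98.5)"
```

```text
t 4.8 jaw -103.6 -> -81.5 rotvec [-0.385 -0.     0.   ] shift now-axes [18.19 -2.64 -2.48] shift new-axes [18.19 -1.52 -3.3 ] J6 69.2 tcp [ 0.4298 -0.1385  0.1984] F [ 1.2 -0.7 -0.1] w 0.04
```

```bash
python3 -m creep '[[-0.13,0,0,0,0,0,0],[-0.13,0,0,0,0,0,0],[-0.125,0,0,0,0,0,0],[0,0,0,3.5,-0.76,-1.65,0],[0,0,0,3.5,-0.76,-1.65,0],[0,0,0,4,0,0,0],[0,0,0,3,0,0,0],[0,0,0,2,0,0,0]]' ; python3 -m creep '[[0,0,0,1,0,0,0],[0,0,0,0.5,0,0,0],[0,0,0,0,0,0,0],[0,0,0,0,0,0,0]]'; python3 -c "
from h import *
togo((.4602,-.1186,.0165),98.5)
for i in range(4): r.capture('top');togo((.4602,-.1186,.0165),98.5)
"
```

```text
time_s: 5.6
tcp_pos: [0.4595, -0.1174, 0.0363]
eef_rot: [-4.6, 89.9, -176.0]
contact_force: [-0.5, -0.5, -0.4]
gripper_width: 0.0401
time_s: 6.0
tcp_pos: [0.4614, -0.1186, 0.0242]
eef_rot: [175.9, 89.9, 4.4]
contact_force: [0.5, 1.0, -1.1]
gripper_width: 0.0402
 t 6.0 jaw -81.5 -> -81.5 rotvec [ 0.001 -0.002 -0.   ] shift now-axes [ 0.77 -0.02  0.12] shift new-axes [ 0.77 -0.02  0.12] J6 89.2 tcp [ 0.4614 -0.1186  0.0242] F [ 0.5  1.  -1.1] w 0.0402
 t 6.05 jaw -81.5 -> -81.5 rotvec [ 0.    -0.002 -0.   ] shift now-axes [ 0.77 -0.03  0.11] shift new-axes [ 0.77 -0.03  0.11] J6 89.2 tcp [ 0.4614 -0.1187  0.0242] F [-0.8  0.2 -0.6] w 0.0399
 t 6.1 jaw -81.5 -> -81.5 rotvec [ 0.    -0.002 -0.   ] shift now-axes [ 0.77 -0.04  0.11] shift new-axes [ 0.77 -0.04  0.11] J6 89.2 tcp [ 0.4614 -0.1188  0.0242] F [-0.3 -0.4 -0.7] w 0.0401
 t 6.15 jaw -81.5 -> -81.5 rotvec [-0.    -0.002 -0.   ] shift now-axes [ 0.76 -0.04  0.09] shift new-axes [ 0.76 -0.04  0.09] J6 89.2 tcp [ 0.4612 -0.1189  0.0241] F [-0.4 -0.1 -1.3] w 0.0393
 t 6.2 jaw -81.5 -> -81.5 rotvec [-0.    -0.002 -0.   ] shift now-axes [ 0.74 -0.04  0.08] shift new-axes [ 0.74 -0.04  0.08] J6 89.2 tcp [ 0.461  -0.1189  0.0239] F [-1.   0.8  0.1] w 0.0398
```

```bash
python3 -m creep '[[0,0,0,0.4,-0.03,0.1,0],[0,0,0,0.2,0,0,0],[0,0,0,0.12,0,0,0],[0,0,0,0,0,0,0],[0,0,0,0,0,0,0]]'; python3 -m creep '[[0,0,0,0,0,0,60],[0,0,0,0,0,0,60],[0,0,0,0,0,0,70],[0,0,0,0,0,0,80]]'; python3 -m creep '[[0,0,0,-1,0,0,100],[0,0,0,-4,0,0,100],[0,0,0,-4,0,0,100],[0,0,0,-4,0,0,100],[0,0,0,-4,0,1.5,100],[0,0,0,-1,0,4.3,100],[0,0,0,0,0,0,100],[0,0,0,0,0,0,100]]';python3 - <<'E'
from h import *
p,d,c,W=shot("w3")
outline(p,c,W,(.461,-.118),"sq");part(W,(.461,-.118),.038,.053,.05,"cube");part(W,(.638,-.121),.012,.025,.06,"bar");outline(p,c,W,(.362,-.278),"large")
togo((.56,-.1,.2))
E
```

```text
time_s: 6.7
tcp_pos: [0.4592, -0.1189, 0.0162]
eef_rot: [9.3, 90.0, -162.2]
contact_force: [-1.4, 1.3, 6.2]
gripper_width: 0.0397
time_s: 7.1
tcp_pos: [0.4595, -0.1188, 0.0159]
eef_rot: [8.0, 90.0, -163.5]
contact_force: [-0.2, 0.3, -0.3]
gripper_width: 0.0628
time_s: 7.9
tcp_pos: [0.4017, -0.1275, 0.1973]
eef_rot: [-178.4, 89.8, 10.1]
contact_force: [-0.4, -0.5, 0.1]
gripper_width: 0.0875
sq zdepth 0.0078 outline c=(460.5,-118.6) size 51.2x52.1 ang 8.4 (w-side dir mod 180) circ (460.5,-118.6) r 36.2 mean [ 467.1 -116.6] | pad c=(459.9,-118.5) size 98.9x99.9 ang 8.4 (w-side dir mod 180)
cube n 1287 z 0.0437 rect c=(459.2,-119.3) size 38.7x40.0 ang 8.4 (w-side dir mod 180) circ (459.5,-119.2) r 27.2 mean [ 459.5 -119.2]
bar none
large zdepth 0.0078 outline c=(370.0,-280.9) size 72.0x52.6 ang 72.5 (w-side dir mod 180) circ (361.2,-278.1) r 36.1 mean [ 375.1 -280.5] | pad c=(366.6,-275.2) size 94.1x100.1 ang 12.2 (w-side dir mod 180)
 t 7.95 jaw -81.5 -> -81.5 rotvec [ 0.    -0.002 -0.   ] shift now-axes [ -0.3   -0.38 -16.01] shift new-axes [ -0.33  -0.38 -16.01] J6 89.0 tcp [ 0.4022 -0.1274  0.1967] F [ 0.7 -0.2  0.2] w 0.088
```

View pics/w3.png

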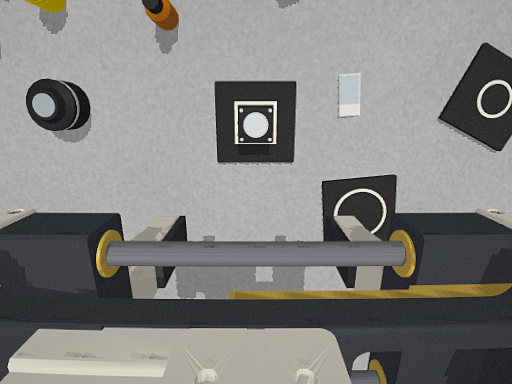

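The cube sits centred in its outline: image (256,123), offset about 1 mm. Next is the bar.

```bash
python3 -m creep '[[0,0,0,0,0,-4,100],[0,0,0,0,0,-4,100],[0,0,0,0,0,-4,100],[0,0,0,0,0,-4,100],[0,0,0,0,0,0,100],[0,0,0,0,0,0,100]]';python3 - <<'E'
from h import *
p,d,c,W=shot("w4")
part(W,(.638,-.121),.012,.025,.06,"bar")
outline(p,c,W,(.535,-.41),"small"); part(W,(.635,.122),.034,.065,.03,"obj")
m=(abs(W[...,0]-.638)<.06)&(abs(W[...,1]+.121)<.06)&(W[...,2]>.012)&(W[...,2]<.025)
togo((.638,-.121,.02))
E
```

```text
time_s: 8.55
tcp_pos: [0.5608, -0.1035, 0.1938]
eef_rot: [-1.2, 89.8, -172.7]
contact_force: [-0.4, 0.5, -0.6]
gripper_width: 0.0878
bar n 1337 z 0.0176 rect c=(640.9,-120.4) size 75.5x24.1 ang 27.8 (w-side dir mod 180) circ (641.1,-120.7) r 38.8 mean [ 641.8 -119.8]
small zdepth 0.0076 outline c=(552.7,-405.7) size 8.3x33.9 ang 19.0 (w-side dir mod 180) circ (549.7,-406.7) r 17.0 mean [ 552.5 -404.9] | pad c=(571.3,-407.1) size 55.9x112.6 ang 6.6 (w-side dir mod 180)
obj n 876 z 0.0457 rect c=(641.3,123.6) size 33.0x28.4 ang 1.0 (w-side dir mod 180) circ (640.8,126.2) r 17.2 mean [640.9 120.8]
 t 8.6 jaw -81.5 -> -81.5 rotvec [0.    0.003 0.   ] shift now-axes [17.41  2.86 -7.51] shift new-axes [17.44  2.86 -7.45] J6 89.3 tcp [ 0.5601 -0.1037  0.1944] F [0.2 0.8 0.3] w 0.0875
```

```bash
python3 -c "
from h import *
togo((.6409,-.1204,.004),117.8)"
```

```text
t 8.6 jaw -81.5 -> -62.2 rotvec [-0.337  0.003  0.001] shift now-axes [19.01  2.85 -7.81] shift new-axes [19.04  5.25 -6.37] J6 89.3 tcp [ 0.5601 -0.1037  0.1944] F [0.2 0.8 0.3] w 0.0875
```

```bash
python3 -m creep '[[-0.115,0,0,0,0,0,100],[-0.115,0.003,0,0,0,0,100],[-0.107,0,0,0,0,0,100],[0,0,0,2.5,2.63,-3.18,100],[0,0,0,2.5,2.62,-3.19,80],[0,0,0,4,0,0,80],[0,0,0,4,0,0,80],[0,0,0,3,0,0,60]]' 15; python3 -m creep '[[0,0,0,1.5,0,0,60],[0,0,0,0.7,0,0,60],[0,0,0,0,0,0,60],[0,0,0,0,0,0,60]]'; python3 -c "
from h import *
togo((.6409,-.1204,.004),117.8)"
```

```text
time_s: 9.4
tcp_pos: [0.6398, -0.1206, 0.0337]
eef_rot: [-134.5, 89.9, 73.3]
contact_force: [0.5, -0.6, 0.1]
gripper_width: 0.0669
time_s: 9.8
tcp_pos: [0.6428, -0.1203, 0.0159]
eef_rot: [161.7, 89.7, 9.5]
contact_force: [0.2, -0.8, 0.6]
gripper_width: 0.0527
 t 9.8 jaw -62.2 -> -62.2 rotvec [ 0.    -0.005 -0.002] shift now-axes [ 1.19 -0.08  0.18] shift new-axes [ 1.19 -0.08  0.17] J6 111.4 tcp [ 0.6428 -0.1203  0.0159] F [ 0.2 -0.8  0.6] w 0.0527
```

```bash
python3 -m creep '[[0,0,0,0.8,-0.05,0.15,60],[0,0,0,0.35,0,0,60],[0,0,0,0,0,0,0],[0,0,0,0,0,0,0],[0,0,0,0,0,0,0],[0,0,0,0,0,0,0],[0,0,0,0,0,0,0],[0,0,0,0,0,0,0]]' 15;  python3 -c "
from h import *
togo((.46,.37,.2),90)"
```

```text
time_s: 10.6
tcp_pos: [0.6403, -0.1206, 0.0028]
eef_rot: [169.5, 89.8, 17.3]
contact_force: [0.5, -0.1, 0.9]
gripper_width: 0.024
 t 10.6 jaw -62.2 -> -90.0 rotvec [ 0.485 -0.003  0.   ] shift now-axes [-19.73 -51.79  -6.99] shift new-axes [-19.72 -49.06  18.03] J6 111.4 tcp [ 0.6403 -0.1206  0.0028] F [ 0.5 -0.1  0.9] w 0.024
```

```bash
python3 -m creep '[[0,0,0,-0.7,0,0,0],[0,0,0,-3,0,0,0],[0,0,0,-4,0,0,0],[0.12,0,0,-4,0,0,0],[0.12,0,0,-4,0,0,0],[0.12,0,0,-4,0,0,0],[0.125,0,0,0,0,0,0],[0,0,0,0,-4.09,1.5,0]]';  python3 -m creep '[[0,0,0,0,-4.09,1.5,0],[0,0,0,0,-4.09,1.5,0],[0,0,0,0,-4.09,1.5,0],[0,0,0,0,-4.09,1.5,0],[0,0,0,0,-4.09,1.5,0],[0,0,0,0,-4.09,1.5,0],[0,0,0,0,-4.09,1.5,0],[0,0,0,0,-4.09,1.5,0]]';  python3 -m creep '[[0,0,0,0,-4.09,1.5,0],[0,0,0,0,-4.09,1.5,0],[0,0,0,0,-4.09,1.5,0],[0,0,0,0,0,0,0],[0,0,0,0,0,0,0]]'; python3 - <<'E'
from h import *
p,d,c,W=shot("w5")
outline(p,c,W,(.539,.364),"long")
part(W,pose()[1][:2]+[0,0],.17,.24,.07,"heldbar?")
togo((.538,.365,.0135),90)
E
```

```text
time_s: 11.4
tcp_pos: [0.6259, -0.0823, 0.2014]
eef_rot: [-173.0, 89.7, 6.6]
contact_force: [-0.6, 2.2, -2.8]
gripper_width: 0.0239
time_s: 12.2
tcp_pos: [0.5035, 0.2488, 0.2002]
eef_rot: [-156.5, 89.8, 23.5]
contact_force: [1.1, -0.2, -1.1]
gripper_width: 0.024
time_s: 12.7
tcp_pos: [0.4587, 0.3707, 0.1996]
eef_rot: [-168.2, 89.9, 12.0]
contact_force: [-1.2, -0.2, -0.5]
gripper_width: 0.0237
long zdepth 0.0078 outline c=(538.3,364.3) size 36.4x87.1 ang 90.0 (w-side dir mod 180) circ (538.3,364.5) r 46.9 mean [542.  364.4] | pad c=(537.4,364.6) size 98.0x99.4 ang 0.1 (w-side dir mod 180)
heldbar? n 4153 z 0.2144 rect c=(476.1,372.6) size 45.1x47.0 ang 37.0 (w-side dir mod 180) circ (473.0,370.5) r 27.1 mean [477.3 370.5]
 t 12.75 jaw -89.9 -> -90.0 rotvec [ 0.001 -0.003  0.001] shift now-axes [18.64  0.5  -7.84] shift new-axes [18.62  0.48 -7.88] J6 32.1 tcp [0.4592 0.3698 0.1997] F [ 0.1 -0.9 -1.4] w 0.0238
```

View pics/w5.png

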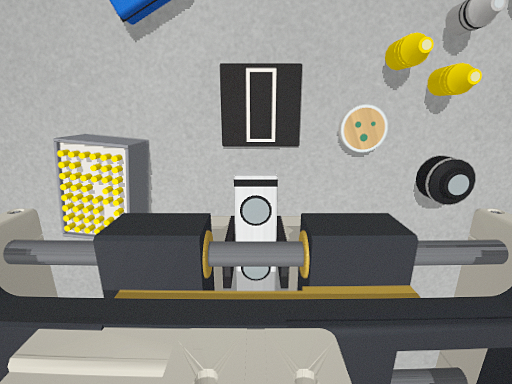

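```bash
python3 - <<'E'
from h import *
p,d,c,W=shot(); s,t,R=pose()
L=(W-t)@R
m=(abs(L[...,1])<.016)&(L[...,0]>-.03)&(L[...,0]<.02)&(L[...,2]<-.01)&(L[...,2]>-.06)
top=m&(p.min(2)>150)
print(L[top].min(0).round(4),L[top].max(0).round(4),np.median(L[top],0).round(4))
q=L[top];e=q[q[:,2]<-.03];print(e[:,1].min(),e[:,1].max(),e[:,2].min())
E
```

```text
[-0.0191 -0.016  -0.039 ] [ 0.0012  0.016  -0.01  ] [-0.0146 -0.     -0.0254]
-0.012226889144657903 0.01158813648503833 -0.038992661453255806
```

```bash
python3 -m creep '[[0,0,0,1,0.25,-3.9,0],[0,0,0,2,0.25,-3.9,0],[0,0,0,4,0,0,0],[0,0,0,4,0,0,0],[0,0,0,3,0,0,0],[0,0,0,2,0,0,0],[0,0,0,1,0,0,0],[0,0,0,0.8,0,0,0]]'; python3 -m creep '[[0,0,0,0,0,0,0],[0,0,0,0,0,0,0],[0,0,0,0,0,0,0],[0,0,0,0,0,0,0]]'; python3 -c "
from h import *
togo((.5375,.3645,.0114),90)"
```

```text
time_s: 13.6
tcp_pos: [0.5386, 0.3643, 0.0216]
eef_rot: [-167.6, 89.8, 12.4]
contact_force: [-0.5, 1.4, -0.7]
gripper_width: 0.0236
time_s: 14.0
tcp_pos: [0.5384, 0.3657, 0.0229]
eef_rot: [-150.7, 89.7, 29.3]
contact_force: [0.5, 0.3, -1.0]
gripper_width: 0.0244
 t 14.0 jaw -90.0 -> -90.0 rotvec [ 0.    -0.004  0.002] shift now-axes [1.15 0.12 0.1 ] shift new-axes [1.15 0.12 0.09] J6 38.5 tcp [0.5384 0.3657 0.0229] F [ 0.5  0.3 -1. ] w 0.0244
```

```bash
python3 -m creep '[[0,0,0,0.5,0.1,0.1,0],[0,0,0,0.3,0,0,0],[0,0,0,0.2,0,0,0],[0,0,0,0.1,0,0,0],[0,0,0,0.06,0,0,0],[0,0,0,0,0,0,0]]'; python3 -c "
from h import *
togo((.5375,.3645,.0114),90)"
```

```text
time_s: 14.6
tcp_pos: [0.5369, 0.364, 0.0108]
eef_rot: [-169.5, 89.8, 10.6]
contact_force: [-3.2, -2.1, 5.3]
gripper_width: 0.0243
 t 14.6 jaw -90.0 -> -90.0 rotvec [ 0.    -0.003  0.   ] shift now-axes [-0.06 -0.05 -0.06] shift new-axes [-0.06 -0.05 -0.06] J6 38.5 tcp [0.5369 0.364  0.0108] F [-3.2 -2.1  5.3] w 0.0243
```

```bash
python3 -m creep '[[0,0,0,0,0,0,45],[0,0,0,0,0,0,45],[0,0,0,0,0,0,50],[0,0,0,0,0,0,50],[0,0,0,-1,0,0,50],[0,0,0,-4,0,0,100],[0,0,0,-4,0,0,100],[0,0,0,-4,0,0,100]]'; python3 -m creep '[[0,0,0,-3,0,3,100],[0,0,0,-3,0,4,100],[0,0,0,0,0,0,100],[0,0,0,0,0,0,100]]';python3 - <<'E'
from h import *
p,d,c,W=shot("w6")
outline(p,c,W,(.539,.364),"long");part(W,(.538,.365),.021,.035,.05,"bar")
part(W,(.447,.123),.035,.05,.04,"condtop"); part(W,(.447,.123),.029,.034,.05,"condring")
part(W,(.51,.235),.01,.025,.05,"petri")
togo((.447,.1225,.01))
E
```

```text
time_s: 15.4
tcp_pos: [0.5366, 0.3639, 0.1424]
eef_rot: [-165.1, 89.8, 14.9]
contact_force: [0.7, 0.7, -1.0]
gripper_width: 0.0623
time_s: 15.8
tcp_pos: [0.4662, 0.3646, 0.2022]
eef_rot: [-140.9, 89.6, 39.2]
contact_force: [-0.2, 0.1, 0.3]
gripper_width: 0.0868
long zdepth 0.0079 outline c=(538.5,364.4) size 87.5x36.1 ang 0.1 (w-side dir mod 180) circ (538.5,363.9) r 47.1 mean [541.4 364.5] | pad c=(538.2,364.6) size 97.4x99.7 ang 0.0 (w-side dir mod 180)
bar n 1302 z 0.0256 rect c=(537.4,363.5) size 23.4x74.5 ang 89.5 (w-side dir mod 180) circ (537.4,363.2) r 38.6 mean [538.3 363.8]
condtop n 723 z 0.0414 rect c=(447.2,123.2) size 36.0x37.6 ang 52.4 (w-side dir mod 180) circ (446.0,122.5) r 20.3 mean [447.8 125.6]
condring n 864 z 0.0322 rect c=(446.8,122.4) size 59.7x58.7 ang 14.2 (w-side dir mod 180) circ (446.9,122.8) r 31.0 mean [449.4 127. ]
petri n 1715 z 0.0139 rect c=(511.4,235.6) size 57.6x59.4 ang 0.5 (w-side dir mod 180) circ (511.8,235.8) r 30.1 mean [512.  235.9]
 t 15.85 jaw -90.0 -> -90.0 rotvec [-0.    -0.003  0.002] shift now-axes [19.02 24.21  2.02] shift new-axes [19.08 24.17  1.96] J6 33.0 tcp [0.4664 0.3642 0.2008] F [-0.2  1.  -1.1] w 0.0874
```

View pics/w6.png

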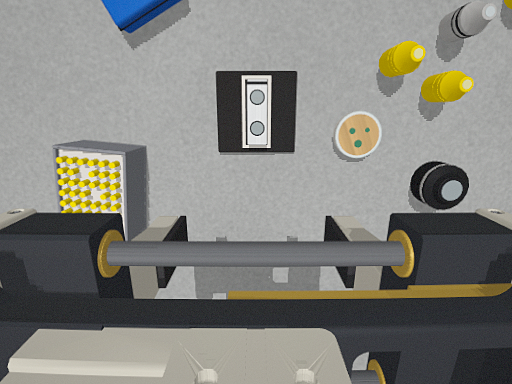

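```bash
python3 -m creep '[[0,-0.003,0.002,0,4.5,0.4,100],[0,0,0,0,4.5,0.4,100],[0,0,0,0,4.5,0.4,100],[0,0,0,1,4.5,0.4,100],[0,0,0,2,4.2,0.3,100],[0,0,0,3,2,0.1,100],[0,0,0,4,0,0,100],[0,0,0,3.5,0,0,100]]' 15; python3 -m creep '[[0,0,0,2.5,0,0,100],[0,0,0,1,0,0,100],[0,0,0,0,0,0,100],[0,0,0,0,0,0,100],[0,0,0,0,0,0,100]]'; python3 -c "
from h import *
togo((.447,.1225,.005),90)"
```

```text
time_s: 16.65
tcp_pos: [0.4464, 0.1202, 0.0633]
eef_rot: [57.9, 89.9, -122.2]
contact_force: [0.8, 0.1, 0.4]
gripper_width: 0.0877
time_s: 17.15
tcp_pos: [0.4474, 0.1224, 0.0313]
eef_rot: [-177.7, 89.9, 2.3]
contact_force: [0.2, -0.1, -0.8]
gripper_width: 0.0875
 t 17.15 jaw -90.0 -> -90.0 rotvec [ 0.    -0.001  0.   ] shift now-axes [ 2.63 -0.01  0.05] shift new-axes [ 2.63 -0.01  0.04] J6 50.2 tcp [0.4474 0.1224 0.0313] F [ 0.2 -0.1 -0.8] w 0.0875
```

Aligned. I'll descend, grip and lift.

```bash
python3 -m creep '[[0,0,0,1.5,0,0.03,100],[0,0,0,0.8,0,0,100],[0,0,0,0.3,0,0,100],[0,0,0,0,0,0,100],[0,0,0,0,0,0,0],[0,0,0,0,0,0,0],[0,0,0,0,0,0,0],[0,0,0,0,0,0,0]]' 15; python3 -m creep '[[0,0,0,0,0,0,0],[0,0,0,0,0,0,0]]'; python3 -c "
from h import *
togo((.447,.1225,.005),90)"
```

```text
time_s: 17.95
tcp_pos: [0.4463, 0.1219, 0.0044]
eef_rot: [99.3, 90.0, -80.7]
contact_force: [-0.0, 0.0, -0.3]
gripper_width: 0.0611
time_s: 18.15
tcp_pos: [0.4464, 0.1219, 0.0044]
eef_rot: [95.1, 89.9, -84.9]
contact_force: [-1.3, 1.0, 2.8]
gripper_width: 0.0589
 t 18.15 jaw -90.0 -> -90.0 rotvec [ 0.    -0.    -0.001] shift now-axes [-0.06 -0.06 -0.06] shift new-axes [-0.06 -0.06 -0.06] J6 50.1 tcp [0.4464 0.1219 0.0044] F [-1.3  1.   2.8] w 0.0589
```

```bash
python3 -m creep '[[0,0,0,-1,0,0,0],[0,0,0,-4.5,0,0,0],[0,0,0,-4.5,0,0,0],[0,0,0,-4.5,0,0,0],[0,0,0,-4.5,0,0,0]]'; python3 -m creep '[[0,0,0,0,3.9,0.83,0],[0,0,0,0,3.9,0.83,0],[0,0,0,0,3.9,0.83,0],[0,0,0,0,3.9,0.83,0],[0,0,0,0,3.9,0.83,0],[0,0,0,0,3.9,0.83,0],[0,0,0,0,3.9,0.83,0],[0,0,0,0,3.9,0.83,0]]'; python3 -m creep '[[0.143,0,0,0,0,0,0],[0.143,0,0,0,0,0,0],[0.143,0,0,0,0,0,0],[0.143,0,0,0,0,0,0],[0.143,0,0,0,0,0,0],[0.143,0,0,0,0,0,0],[0.143,0,0,0,0,0,0],[0.143,0,0,0,0,0,0]]';  python3 -m creep '[[0.143,0,0,0,0,0,0],[0.143,0,0,0,0,0,0],[0.143,0,0,0,0,0,0],[0,0,0,0,0,0,0],[0,0,0,0,0,0,0]]'; python3 - <<'E'
from h import *
p,d,c,W=shot("w7")
outline(p,c,W,(.362,-.278),"large"); outline(p,c,W,(.535,-.41),"small")
s,t,R=pose();L=(W-t)@R
m=(abs(L[...,1])<.04)&(abs(L[...,2])<.04)&(L[...,0]>-.032)&(L[...,0]<.02);q=L[m];print(len(q),q.min(0).round(4),q.max(0).round(4))
togo((.362,-.278,.0125),0)
E
```

```text
time_s: 18.65
tcp_pos: [0.4454, 0.1214, 0.1965]
eef_rot: [60.2, 89.9, -119.8]
contact_force: [2.1, 1.6, -3.0]
gripper_width: 0.0586
time_s: 19.45
tcp_pos: [0.3786, -0.1913, 0.195]
eef_rot: [95.5, 90.0, -84.5]
contact_force: [1.2, 0.7, -2.8]
gripper_width: 0.0595
time_s: 20.25
tcp_pos: [0.3791, -0.1899, 0.1947]
eef_rot: [105.2, 89.9, -140.7]
contact_force: [-0.2, -0.2, -3.9]
gripper_width: 0.059
time_s: 20.75
tcp_pos: [0.3795, -0.1899, 0.1947]
eef_rot: [156.2, 89.9, -113.7]
contact_force: [-0.2, 0.5, -2.6]
gripper_width: 0.0588
large zdepth 0.0078 outline c=(361.6,-278.6) size 71.7x70.7 ang 0.1 (w-side dir mod 180) circ (361.2,-278.4) r 36.3 mean [ 360.8 -279.9] | pad c=(361.5,-278.3) size 99.6x99.7 ang 14.0 (w-side dir mod 180)Traceback (most recent call last):
  File "<stdin>", line 3, in <module>
  File "h.py", line 46, in outline
    n,l,s,_=cv2.connectedComponentsWithStats(m.astype(np.uint8),connectivity=8); l=(l==1+s[1:,4].argmax())
                                                                                         ~~~~~~~~~~~~~~^^
ValueError: attempt to get argmax of an empty sequence
```

View pics/w7.png

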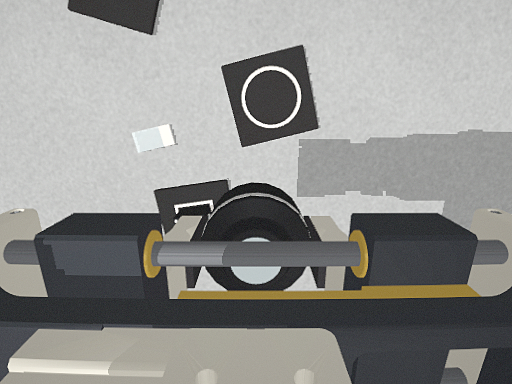

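```bash
python3 -c "
from h import *
togo((.3614,-.278,.0124),0)"
```

```text
t 20.8 jaw -179.9 -> -180.0 rotvec [ 0.002 -0.001 -0.   ] shift now-axes [18.23  1.83 -8.79] shift new-axes [18.22  1.82 -8.81] J6 -0.3 tcp [ 0.3796 -0.1899  0.1946] F [ 0.6 -0.6 -2.1] w 0.059
```

```bash
python3 -m creep '[[0,0,0,0,0.6,-2.9,0],[0,0,0,1.5,0.6,-2.9,0],[0,0,0,3,0.6,-3,0],[0,0,0,4,0,0,0],[0,0,0,4,0,0,0],[0,0,0,2.5,0,0,0],[0,0,0,1.5,0,0,0],[0,0,0,0.7,0,0,0]]'; python3 -m creep '[[0,0,0,0,0,0,0],[0,0,0,0,0,0,0],[0,0,0,0,0,0,0],[0,0,0,0,0,0,0]]'; python3 -c "
from h import *
togo((.3614,-.278,.0124),0)"
```

```text
time_s: 21.6
tcp_pos: [0.3608, -0.278, 0.0212]
eef_rot: [97.4, 89.8, -172.6]
contact_force: [0.4, 0.5, -2.8]
gripper_width: 0.0588
time_s: 22.0
tcp_pos: [0.3624, -0.2783, 0.0235]
eef_rot: [-131.1, 89.9, -41.2]
contact_force: [-0.0, 0.0, -2.1]
gripper_width: 0.0592
 t 22.0 jaw 179.9 -> 180.0 rotvec [-0.002 -0.002  0.002] shift now-axes [1.11 0.11 0.03] shift new-axes [1.11 0.1  0.03] J6 12.5 tcp [ 0.3624 -0.2783  0.0235] F [-0.   0.  -2.1] w 0.0592
```

```bash
python3 -m creep '[[0,0,0,0.5,0.1,0.03,0],[0,0,0,0.3,0,0,0],[0,0,0,0.2,0,0,0],[0,0,0,0.1,0,0,0],[0,0,0,0.05,0,0,0],[0,0,0,0,0,0,0]]'; python3 -c "
from h import *
togo((.3614,-.278,.0124),0)"
```

```text
time_s: 22.6
tcp_pos: [0.3605, -0.2779, 0.012]
eef_rot: [155.3, 89.9, -114.8]
contact_force: [-4.1, 4.5, 16.4]
gripper_width: 0.059
 t 22.6 jaw 179.9 -> 180.0 rotvec [-0.002 -0.001 -0.001] shift now-axes [-0.04 -0.09 -0.01] shift new-axes [-0.04 -0.09 -0.01] J6 12.4 tcp [ 0.3605 -0.2779  0.012 ] F [-4.1  4.5 16.4] w 0.059
```

```bash
python3 -m creep '[[0,0,0,-0.05,0,0,0],[0,0,0,0,0,0,80],[0,0,0,0,0,0,80],[0,0,0,0,0,0,85],[0,0,0,0,0,0,90],[0,0,0,-1,0,0,90],[0,0,0,-4,0,0,90],[0,0,0,-4,0,0,100]]'; python3 -m creep '[[0,0,0,-4,0,1,100],[0,0,0,-3,0,3,100],[0,0,0,-2.5,0,4,100],[0,0,0,0,0,0,100],[0,0,0,0,0,0,100]]';python3 - <<'E'
from h import *
p,d,c,W=shot("w8")
outline(p,c,W,(.362,-.278),"large");part(W,(.3614,-.278),.038,.0425,.05,"condring");part(W,(.3614,-.278),.043,.06,.05,"condtop")
part(W,(.46,-.119),.038,.053,.04,"cube")
togo((.60,.04,.2),-110)
E
```

```text
time_s: 23.4
tcp_pos: [0.3599, -0.2776, 0.1027]
eef_rot: [102.4, 89.8, -167.7]
contact_force: [1.5, -0.3, 0.7]
gripper_width: 0.0826
time_s: 23.9
tcp_pos: [0.3614, -0.1969, 0.1978]
eef_rot: [-109.9, 89.8, -19.9]
contact_force: [-0.5, -0.1, 0.3]
gripper_width: 0.0877
large zdepth 0.0079 outline c=(361.4,-279.0) size 71.3x70.8 ang 44.9 (w-side dir mod 180) circ (361.1,-278.7) r 36.1 mean [ 364.7 -278.2] | pad c=(360.9,-278.3) size 99.7x100.0 ang 13.8 (w-side dir mod 180)
condring n 1246 z 0.0403 rect c=(360.4,-278.6) size 58.2x58.4 ang 89.8 (w-side dir mod 180) circ (360.8,-278.6) r 30.0 mean [ 360.5 -278.6]
condtop n 995 z 0.0494 rect c=(360.5,-278.8) size 38.2x37.4 ang 89.1 (w-side dir mod 180) circ (361.4,-278.4) r 19.9 mean [ 360.8 -278.6]
cube n 198 z 0.0434 rect c=(443.7,-125.6) size 11.0x32.7 ang 2.0 (w-side dir mod 180) circ (442.2,-125.4) r 16.6 mean [ 443.8 -126. ]
 t 23.95 jaw 180.0 -> 250.0 rotvec [-1.223e+00 -1.000e-03  0.000e+00] shift now-axes [ -0.32 -23.9   23.77] shift new-axes [ -0.31 -30.5  -14.36] J6 0.8 tcp [ 0.3608 -0.1975  0.1969] F [-1.  -0.6  0.3] w 0.0873
```

View pics/w8.png

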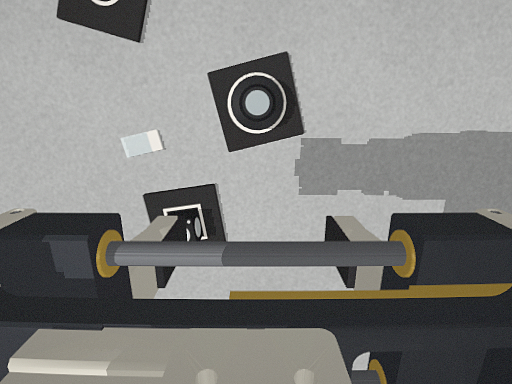

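The condenser is centred, measured (361,-278.6) against the circle's (361.3,-278.8). Next is the objective.

```bash
python3 -m creep '[[-0.1335,0,0,0,0,0,100],[-0.1335,0,0,0,0,0,100],[-0.1335,0,0,0,0,0,100],[-0.1335,0,0,0,0,0,100],[-0.1335,0,0,0,0,0,100],[-0.1335,0,0,0,0,0,100],[-0.1335,0,0,0,0,0,100],[0,0,0,0,-4.57,0.49,100]]'; python3 -m creep '[[0,0,0,0,-4.57,0.49,100],[0,0,0,0,-4.57,0.49,100],[0,0,0,0,-4.57,0.49,100],[0,0,0,0,-4.57,0.49,100],[0,0,0,0,-4.57,0.49,100],[0,0,0,0,-4.57,0.49,100],[0,0,0,0,-4.57,0.49,100],[0,0,0,0,-4.57,0.49,100]]'; python3 -m creep '[[0,0,0,0,0,0,100],[0,0,0,0,0,0,100]]'; python3 - <<'E'
from h import *
p,d,c,W=shot("w9")
part(W,(.636,.123),.02,.065,.035,"obj");part(W,(.636,.123),.055,.065,.035,"nose")
for q in[(.719,.105),(.68,.05),(.597,.194),(.571,.138)]: part(W,q,.05,.065,.04,"yel")
cv2.imwrite("pics/w9b.png",cv2.resize(p[:240],None,fx=1.5,fy=1.5))
togo((.636,.123,.01),53.5)
E
```

```text
time_s: 24.75
tcp_pos: [0.3819, -0.1611, 0.1952]
eef_rot: [57.1, 89.8, -159.5]
contact_force: [2.1, -0.6, -1.4]
gripper_width: 0.0874
time_s: 25.55
tcp_pos: [0.5714, 0.159, 0.1943]
eef_rot: [81.8, 89.8, -134.9]
contact_force: [0.3, -0.6, 0.4]
gripper_width: 0.0876
time_s: 25.75
tcp_pos: [0.5707, 0.1582, 0.1936]
eef_rot: [77.8, 89.7, -138.8]
contact_force: [-0.3, -0.0, -0.2]
gripper_width: 0.0881
obj n 764 z 0.0449 rect c=(640.6,126.7) size 33.5x33.9 ang 52.8 (w-side dir mod 180) circ (640.8,127.2) r 17.4 mean [640.5 126.5]
nose n 211 z 0.0575 rect c=(640.6,127.5) size 15.8x16.2 ang 53.9 (w-side dir mod 180) circ (640.7,127.3) r 8.4 mean [640.8 127.2]
yel n 348 z 0.0572 rect c=(718.8,108.3) size 19.0x17.8 ang 67.4 (w-side dir mod 180) circ (719.0,108.1) r 10.4 mean [718.1 108.1]
yel n 343 z 0.0571 rect c=(679.5,52.2) size 19.4x18.3 ang 20.3 (w-side dir mod 180) circ (679.9,51.4) r 10.4 mean [679.1  52.8]
yel n 238 z 0.057 rect c=(599.9,195.8) size 19.1x17.9 ang 25.8 (w-side dir mod 180) circ (599.4,196.6) r 10.1 mean [599.9 195.1]
yel n 242 z 0.057 rect c=(570.2,139.3) size 19.6x18.3 ang 67.8 (w-side dir mod 180) circ (569.8,139.2) r 10.1 mean [570.8 138.9]
 t 25.8 jaw -126.6 -> -126.5 rotvec [-0.002  0.001 -0.004] shift now-axes [18.41 -1.22 -7.35] shift new-axes [18.42 -1.13 -7.34] J6 19.0 tcp [0.5703 0.1576 0.1942] F [ 0.4 -0.6  0.1] w 0.0879
```

View pics/w9b.png

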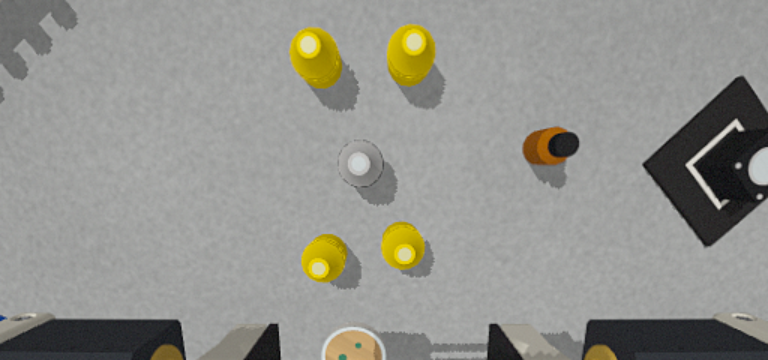

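The crop shows the steel, grey objective at (360,163), between four yellow ones at (315,57), (410,55), (323,257) and (404,245). Only the grey one matches the description, so that is the one to take. The jaw line is clear on both sides.

```bash
python3 -c "
from h import *
togo((.6407,.1271,.010),53.5)"; python3 -m creep '[[0,0,-0.004,0,-0.55,-3.65,100],[0,0,0,0,-0.5,-3.7,100],[0,0,0,3,0,0,90],[0,0,0,4,0,0,80],[0,0,0,3.5,0,0,80],[0,0,0,2,0,0,80],[0,0,0,0,0,0,80],[0,0,0,0,0,0,80]]' 15; python3 -m creep '[[0,0,0,0,0,0,80],[0,0,0,0,0,0,80],[0,0,0,0,0,0,80]]';  python3 -c "
from h import *
togo((.6407,.1271,.010),53.5)"
```

```text
t 25.8 jaw -126.6 -> -126.5 rotvec [-0.002  0.001 -0.004] shift now-axes [18.4  -1.83 -7.49] shift new-axes [18.42 -1.73 -7.48] J6 19.0 tcp [0.5703 0.1576 0.1942] F [ 0.4 -0.6  0.1] w 0.0879
time_s: 26.6
tcp_pos: [0.6362, 0.1226, 0.0716]
eef_rot: [-105.3, 89.9, 38.1]
contact_force: [-0.2, -0.0, 1.7]
gripper_width: 0.0699
time_s: 26.9
tcp_pos: [0.6367, 0.1241, 0.0725]
eef_rot: [-106.5, 89.7, 36.9]
contact_force: [-0.4, -0.0, -0.3]
gripper_width: 0.0703
 t 26.9 jaw -126.6 -> -126.5 rotvec [-0.001 -0.001  0.005] shift now-axes [ 6.25 -0.45 -0.13] shift new-axes [ 6.25 -0.48 -0.14] J6 25.3 tcp [0.6367 0.1241 0.0725] F [-0.4 -0.  -0.3] w 0.0703
```

```bash
python3 -m creep '[[0,0,0.003,1,-0.47,-0.13,80],[0,0,0,2,0,0,80],[0,0,0,1.5,0,0,80],[0,0,0,1,0,0,80],[0,0,0,0.6,0,0,80],[0,0,0,0,0,0,80],[0,0,0,0,0,0,80]]';  python3 -c "
from h import *
togo((.6407,.1271,.010),53.5)"
```

```text
time_s: 27.6
tcp_pos: [0.6403, 0.127, 0.0104]
eef_rot: [-164.0, 90.0, -20.6]
contact_force: [0.1, 0.4, -0.1]
gripper_width: 0.0701
 t 27.6 jaw -126.6 -> -126.5 rotvec [-0.001 -0.001  0.   ] shift now-axes [ 0.04 -0.03 -0.02] shift new-axes [ 0.04 -0.03 -0.02] J6 25.1 tcp [0.6403 0.127  0.0104] F [ 0.1  0.4 -0.1] w 0.0701
```

```bash
python3 -m creep '[[0,0,0,0,0,0,0],[0,0,0,0,0,0,0],[0,0,0,0,0,0,0],[0,0,0,0,0,0,0],[0,0,0,0,0,0,0],[0,0,0,0,0,0,0],[0,0,0,-1,0,0,0],[0,0,0,-3,0,0,0]]' 15; python3 -m creep '[[0,0,0,-4.5,0,0,0],[0,0,0,-4.5,0,0,0],[0,0,0,-4.5,0,0,0],[0,0,0,-1,0,0,0],[0,0,0,0,4.5,-1.49,0],[0,0,0,0,4.5,-1.49,0],[0,0,0,0,4.5,-1.49,0],[0,0,0,0,4.5,-1.49,0]]'; python3 -m creep '[[0,0,0,0,4.5,-1.49,0],[0,0,0,0,4.5,-1.49,0],[0,0,0,0,4.5,-1.49,0],[0,0,0,0,4.5,-1.49,0],[0,0,0,0,4.5,-1.49,0],[0,0,0,0,4.5,-1.49,0],[0,0,0,0,4.5,-1.49,0],[0,0,0,0,0,0,0]]'; python3 -m creep '[[0,0,0,0,0,0,0]]'; python3 - <<'E'
from h import *
p,d,c,W=shot("w10")
outline(p,c,W,(.535,-.41),"small")
togo((.5352,-.4109,.0184),53.5)
E
```

```text
time_s: 28.4
tcp_pos: [0.6376, 0.1259, 0.0478]
eef_rot: [61.9, 89.6, -154.7]
contact_force: [0.1, -0.6, -1.9]
gripper_width: 0.0333
time_s: 29.2
tcp_pos: [0.5792, -0.0546, 0.1952]
eef_rot: [131.3, 90.0, -85.2]
contact_force: [0.5, -0.3, -1.8]
gripper_width: 0.0332
time_s: 30.0
tcp_pos: [0.474, -0.3725, 0.1948]
eef_rot: [52.9, 89.9, -164.0]
contact_force: [-0.6, 1.1, -2.9]
gripper_width: 0.0332
time_s: 30.1
tcp_pos: [0.4754, -0.3693, 0.1948]
eef_rot: [-3.3, 90.0, 139.9]
contact_force: [0.3, 1.3, -1.8]
gripper_width: 0.033
small zdepth 0.0078 outline c=(535.7,-411.3) size 45.4x45.0 ang 53.2 (w-side dir mod 180) circ (535.8,-411.3) r 23.1 mean [ 536.3 -411.7] | pad c=(535.3,-411.0) size 99.3x99.5 ang 73.6 (w-side dir mod 180)
 t 30.15 jaw -126.7 -> -126.5 rotvec [-0.003  0.     0.   ] shift now-axes [17.65 -0.12 -7.29] shift new-axes [17.65 -0.1  -7.29] J6 72.5 tcp [ 0.476  -0.3684  0.1949] F [ 0.2  0.4 -0.6] w 0.0332
```

```bash
python3 -m creep '[[0,0,0,0,0,-3.7,0],[0,0,0,2,-0.1,-3.65,0],[0,0,0,4,0,0,0],[0,0,0,4,0,0,0],[0,0,0,3,0,0,0],[0,0,0,2,0,0,0],[0,0,0,1,0,0,0],[0,0,0,0.6,0,0,0]]'; python3 -m creep '[[0,0,0,0,0,0,0],[0,0,0,0,0,0,0],[0,0,0,0,0,0,0],[0,0,0,0,0,0,0]]'; python3 -c "
from h import *
togo((.5356,-.4112,.0184),53.5)"
```

```text
time_s: 30.95
tcp_pos: [0.5368, -0.4102, 0.0287]
eef_rot: [35.1, 90.0, 178.7]
contact_force: [-0.3, -0.3, -1.6]
gripper_width: 0.0335
time_s: 31.35
tcp_pos: [0.5368, -0.4116, 0.0304]
eef_rot: [-167.5, 89.9, -24.0]
contact_force: [-0.8, 0.0, -0.9]
gripper_width: 0.0334
 t 31.35 jaw -126.6 -> -126.5 rotvec [-0.001 -0.002  0.   ] shift now-axes [1.2  0.04 0.13] shift new-axes [1.2  0.04 0.12] J6 74.4 tcp [ 0.5368 -0.4116  0.0304] F [-0.8  0.  -0.9] w 0.0334
```

```bash
python3 -m creep '[[0,0,0,0.5,0.04,0.12,0],[0,0,0,0.3,0,0,0],[0,0,0,0.2,0,0,0],[0,0,0,0.1,0,0,0],[0,0,0,0.05,0,0,0],[0,0,0,0,0,0,0]]'; python3 -c "
from h import *
togo((.5356,-.4112,.0184),53.5)"
```

```text
time_s: 31.95
tcp_pos: [0.5349, -0.4109, 0.0184]
eef_rot: [121.2, 90.0, -95.4]
contact_force: [-2.1, 1.4, 5.1]
gripper_width: 0.0329
 t 31.95 jaw -126.6 -> -126.5 rotvec [-0.001 -0.    -0.   ] shift now-axes [-0.   -0.02 -0.08] shift new-axes [-0.   -0.02 -0.08] J6 74.4 tcp [ 0.5349 -0.4109  0.0184] F [-2.1  1.4  5.1] w 0.0329
```

Contact at 5 N. I'll release, rise straight up and check everything.

```bash
python3 -m creep '[[0,0,0,0,0,0,55],[0,0,0,0,0,0,55],[0,0,0,0,0,0,60],[0,0,0,0,0,0,70],[0,0,0,-1,0,0,70],[0,0,0,-3.5,0,0,90],[0,0,0,-4,0,0,100],[0,0,0,-4,0,0,100]]'; python3 -m creep '[[0,0,0,-3,0,3,100],[0,0,0,-2.5,0,4,100],[0,0,0,0,0,0,100],[0,0,0,0,0,0,100]]'; python3 - <<'E'
from h import *
p,d,c,W=shot("w11")
outline(p,c,W,(.5356,-.4112),"small");part(W,(.5356,-.4112),.02,.08,.03,"obj");part(W,(.5356,-.4112),.062,.08,.03,"nose")
part(W,(.3614,-.278),.038,.0425,.05,"cond");part(W,(.46,-.119),.038,.053,.04,"cube")
t,dt=r.capture("top");V=world(dt,cam("top"))
part(V,(.56,.003),.04,.07,.03,"oil top");part(V,(.51,.235),.01,.025,.05,"petri")
cv2.imwrite("pics/fin.png",np.vstack([cv2.resize(p[:210],(640,262)),cv2.resize(t[90:290,90:450],(600,333),interpolation=2)[:, :] if 0 else cv2.resize(t[90:290,90:450],(640,330))]))
E
```

```text
time_s: 32.75
tcp_pos: [0.5349, -0.4109, 0.1448]
eef_rot: [142.6, 90.0, -74.0]
contact_force: [0.5, -0.4, 0.2]
gripper_width: 0.0798
time_s: 33.15
tcp_pos: [0.479, -0.3691, 0.2001]
eef_rot: [-164.7, 89.8, -21.3]
contact_force: [0.2, 0.3, 0.2]
gripper_width: 0.0874
small zdepth 0.0078 outline c=(536.0,-411.9) size 45.0x44.7 ang 53.4 (w-side dir mod 180) circ (535.7,-411.6) r 23.0 mean [ 538.3 -412.7] | pad c=(535.1,-411.3) size 99.4x100.3 ang 73.5 (w-side dir mod 180)
obj n 765 z 0.0525 rect c=(535.2,-411.1) size 33.5x34.1 ang 30.2 (w-side dir mod 180) circ (535.2,-411.3) r 17.3 mean [ 535.4 -411.4]
nose n 226 z 0.0654 rect c=(535.0,-411.2) size 16.9x16.4 ang 53.6 (w-side dir mod 180) circ (535.1,-411.1) r 8.9 mean [ 535.1 -411.2]
cond n 492 z 0.0405 rect c=(365.7,-281.4) size 58.4x37.0 ang 53.2 (w-side dir mod 180) circ (361.7,-278.4) r 29.6 mean [ 368.3 -283.7]
cube none
oil top n 40 z 0.0548 rect c=(564.5,0.9) size 15.5x17.6 ang 7.3 (w-side dir mod 180) circ (565.6,1.7) r 10.4 mean [564.2   1.3]
petri n 345 z 0.0153 rect c=(512.9,235.0) size 57.3x56.3 ang 88.6 (w-side dir mod 180) circ (512.0,235.8) r 29.8 mean [512.2 235.7]
```

View pics/fin.png

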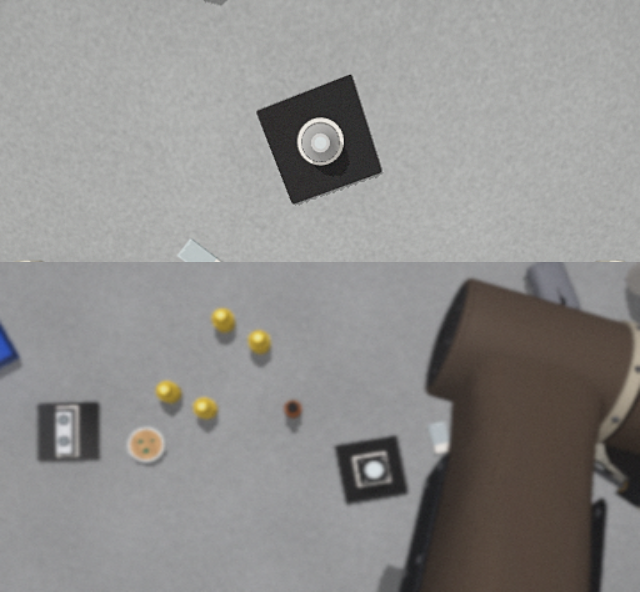

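The final picture shows the objective centred in its circle at (320,142), within 0.6 mm and upright. The bar and cube are still in place, and the bottle and dish have not moved.

```bash
python3 -c "
from plant import r
r.close_job();print(r.get_state()['time_s'])"
```

```text
the job is handed in; nothing more can be done
the job is handed in; nothing more can be done
```

All four parts stand upright on their matching pads, and I handed the job in at about 33 s of the 102 s allowed.

| Part | Offset from outline centre | Turn error | Top height, measured (expected) |
|---|---|---|---|
| Filter cube | about 1.4 mm | about 0° | 43.7 mm (44) |
| Slider bar | about 1.4 mm | about 0.5° | 25.6 mm (26) |
| Condenser | about 0.5 mm | any yaw | 49.4 mm (50) |
| Objective | about 0.6 mm | any yaw | 65.4 mm (66) |

- **Bystanders:** The petri dish measured within about 1 mm of where it started. The oil bottle is upright at its 55 mm height and in its original place. The four yellow look-alikes were not touched.
- **Contact forces:** Each part was lowered to light contact before release. The highest reading was about 16 N, when setting down the condenser; the others were about 5–6 N.
- **Last check:** The arm hid the condenser from the top camera. It was only partly in the wrist camera's view, where a circle fit again put it about 1 mm or less from centre. The cube was outside that last wrist view, but the top picture shows it in its outline. No check failed or disagreed.

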